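# Dress the gift-shop table

### The arm

A 6-joint arm with a two-finger parallel gripper is mounted at the origin on the work surface. World frame = base frame: x ahead of the robot, y to its left, z up, the work surface at z = 0. Lengths are in m, angles in rad, forces in N, time in s.
With the tool pointing down it reaches from about 0.375 to 0.925 m from the base axis. Payload 5.7 kg.
Tool frame: the origin (TCP) lies midway between the tips of the shut fingers; the grasp point (between the pads) lies 19 mm behind it; z points along the fingers, y is the line along which they close (so a half turn about z gives the same grasp; the last joint's range is limited). The gripper opens to 88 mm and grips with 3 to 60 N. Pads are 20 mm wide; open, the fingers measure 115 mm over their backs; the gripper's body (75 mm by 178 mm) begins 61 mm behind the grasp point.
Start: joints at [-1.462, 0.359, 1.51, -0, 1.272, -0.115], TCP at [0.133, -0.585, 0.223] pointing down, gripper open.
Joint ranges: [-2.97, 2.97], [-1.01, 2.36], [0.21, 2.38], [-0.96, 4.11], [0.2, 2.71], [-2.98, 2.98]. Speed limits (rad/s): [2.39, 2.39, 3.14, 3.14, 3.14, 3.14].

### API

Orientations are given as a rotation vector (axis times angle).
In Python, from cell import manip gives the robot as it stands.
- The arm moves only by the tool move_arm, never from a script. Its argument "plan" is a list of rows, each an object of numbers: "tx", "ty", "tz": the shift along the tool's x, y, z in mm; "wx", "wy", "wz": the turn, a rotation vector about the tool's x, y, z in degrees; "jaw": the finger opening in mm, from 0 to 87.8. In form: [{"tx": .., "ty": .., "tz": .., "wx": .., "wy": .., "wz": .., "jaw": ..}, ...]. A call has 1 to 20 rows; each row is the pose to reach, as a shift and turn from the pose commanded when the call began, along the tool's axes at that moment; what a row does not reach only later rows make up. A row lasts 1/12 s, in which the tool goes at most 41.7 mm and 7.16 degrees, less where a joint would pass 70% of its speed; a pose out of reach is approached as far as the arm can. A call with a gripper value outside its range is refused whole. The fingers move at their own pace and stop on an object; the grip force is fixed at half the most. Time passes only in rows, so rows that repeat a pose let the fingers close. It gives the time, the measured TCP pose, the force, the opening and the grip force at its end, in the units of the state.
- manip.state(): the state, without advancing time (a new reading comes with each control period).
- manip.get_image(name): name is "scene" or "top" or "wrist"; returns the picture (480x640x3 uint8, blue, green, red); there is no depth.
- manip.camera_model(name): a dict with "fx", "fy", "cx", "cy" (pixels), "camera_from_world" (4x4, takes a point from world to camera coordinates). Camera axes: x right, y up, looking along -z (the intrinsics and any distortion apply to the point x, -y, -z); pixel columns grow to the right and rows downward; lengths in m; the calibration is good to about 2 mm. A picture is of the moment at which its call begins: read the wrist's pose just before it. camera_model takes no time and is no camera call; for the wrist camera it gives the pose at the moment of the call.
- manip.close_job(): hands the job in; it is judged then, once.
The state is a dict: "time": time; "q": joint angles; "joint_vel": joint speeds; "effort": joint torques, N m; "position": TCP position; "tcp_rot": TCP orientation; "contact_force": force on the tool from outside, world axes, zero at the start; "wrist_torque": the same for the moment, N m; "grip_width": finger opening in m; "grip_force": force on a finger pad.
Only numpy, scipy, OpenCV 4.12 (cv2) and the standard library are available. Lean on these libraries where they do the work, as an engineer would, in place of code of your own. Each camera call takes 0.05 s, during which the arm holds its last target. There are 200 camera calls.

### The job

Dress the gift display: lay the bottle opener down in its cut-out in the gift tray, stand the shaker in the middle of the round wooden riser, and stand the rose (pink-red) jar on the candle board, midway between the two candles. Lay the mint soap carton flat on the middle of the gift box, its long side along the box's long side, and set the lilac candle tin centred on top of the carton. Leave the amber jar where it is.

Things in the scene. Friction and masses are not known exactly. Their poses are not given: they have to be found in the camera images.
- opener: Flat bottle opener lying down, 140 long, 10 thick: black handle 18 wide (x = -70 to +30 mm in its own frame), square brass ring head 40 long, 42 wide (x = +30 to +70). Origin: underside, middle of the length, near the centre of mass, on the handle, where it can be gripped across its width. x points to the head, y across, z up.
- shaker: Small steel cocktail shaker, 130 tall, standing, 0.18 to 0.33 kg. Round body 56 to 64 in diameter up to 75 high, a shoulder narrowing from 75 to 94 high, then a round cap 38 in diameter from 94 to 130 high, a good grip from above. Origin: centre of the foot; z up its axis.
- rose_jar: Round jar of pink-red (rose) bath salts with cream label band and gold lid with a rose disc on top, 56 in diameter, 78 high, standing. Origin: centre of the foot; z up its axis.
- soap_carton: Mint-green soap carton with a cream band round its middle, 80 long (x) by 55 wide (y) by 34 high (z), lying flat. Origin: centre of the underside.
- candle_tin: Round lilac candle tin with a silver-grey lid that has a lilac disc on top, 53 in diameter, 38 high, standing. Origin: centre of the underside; z up.
- amber_jar: Jar of the same shape as the rose jar, 56 in diameter and 78 high, with orange-yellow (amber) salts and an amber disc on its gold lid; stands out at one side. It does not belong in the display and must be left alone. Origin: centre of the foot.
- gift_tray: Fixed gift tray 180 (x) x 100 (y) x 25 high: pink rim, black foam (top 22 up). Cut-out for the opener, 6 mm larger all round, floor 6 above the table: handle slot 30 wide, x -76 to +24; head pocket 54 wide, x +24 to +76: fits only with the head at the tray's +x end. A finger well 34 long (x), 76 wide crosses it at the middle. Origin: underside centre; the seated opener's origin lies above it.
- riser: Fixed round dark-wood riser, 90 in diameter, 30 high. Origin: centre of its underside, on the table.
- gift_box: Fixed closed gift box, pale pink with cream lid, 130 long (x) by 95 wide (y) by 60 high. Origin: centre of its underside, on the table.
- candle_board: Fixed wooden board 80 (x) by 190 (y) by 12 thick with a cream pillar candle fixed near each end: candles 44 in diameter, centres at y = +72 and -72 mm, tops 72 above the table (a thin wick 8 mm higher). Free board between the candles: 100. Origin: centre of the underside, on the table; midway between the candles.
There are look-alikes about, which are no part of the job. Several things have the shape of the opener; the one meant has the colours described above.

How it is judged:
At the end, for the whole second after the job is handed in: Each within this of its place: opener in cut-out, on its floor 10 mm, 0.2 rad; shaker on riser 12 mm; rose jar on board, mid-candles 14 mm; carton on gift box 14 mm, long sides 0.22 rad; tin on carton 12 mm. Level within 0.1 rad, at rest, released. Amber jar moved under 20 mm (horizontal distance between opener and gift_tray below 0.01 m and z of opener in the frame of gift_tray between 0.003 and 0.009 m and angle between each of opener, shaker, soap_carton, candle_tin, rose_jar's own z axis and vertical below 0.1 rad and linear speed of each of opener, shaker, soap_carton, candle_tin, rose_jar below 0.02 m/s and angular speed of each of opener, shaker, soap_carton, candle_tin, rose_jar below 0.2 rad/s and angle between the x axis of opener and the x axis of gift_tray, either way round below 0.2 rad and horizontal distance between shaker and riser below 0.012 m and z of shaker in the frame of riser between 0.025 and 0.035 m and horizontal distance between soap_carton and gift_box below 0.014 m and z of soap_carton in the frame of gift_box between 0.055 and 0.065 m and angle between the x axis of soap_carton and the x axis of gift_box, either way round below 0.22 rad and horizontal distance between candle_tin and soap_carton below 0.012 m and z of candle_tin in the frame of soap_carton between 0.029 and 0.039 m and horizontal distance between rose_jar and candle_board below 0.014 m and z of rose_jar in the frame of candle_board between 0.007 and 0.017 m and distance of amber_jar from where it was at the start of the episode below 0.02 m); the robot touches nothing.
It fails at once if the amber jar is moved by more than 20 mm (distance of amber_jar from where it was at the start of the episode above 0.02 m).
It also fails if it takes over 128 s, if anything falls off the work surface, if the arm or the gripper's body presses on something with over 40 N, if the wrist force passes 120 N, or if a joint passes its speed limit or range.

## Working session

There is one attempt and no reset: what is moved stays moved. The work goes in short steps, Python scripts to look and compute and a tool call to move; the robot and the scene stay as the last step left them, time stands still between calls to the robot, and variables do not carry over. Pictures are saved under pics/ and viewed, at most 14 in all, crops included, and the job is handed in when it is done.

Besides the shell and the picture viewer there is one more tool, called by a JSON object that holds its "name" and its "arguments". move_arm: Moves the arm, as the interface text tells. Its arguments: {"type":"object","properties":{"plan":{"type":"array"}},"required":["plan"]}

```bash
ls; mkdir -p pics; python3 - <<'E'
from cell import manip
import cv2
for n in("scene","top"):
    im=manip.get_image(n); cv2.imwrite(f"pics/{n}0.png",im)
    print(n,manip.camera_model(n))
print(manip.state())
E
```

```text
pics
scene {'fx': 489.50448204174063, 'fy': 489.50448204174063, 'cx': 326.1708621447725, 'cy': 236.69300508747313, 'camera_from_world': array([[-0.59383966,  0.80454054,  0.00830544,  0.28038152],
       [-0.69283713, -0.51658392,  0.50310811,  0.23828665],
       [ 0.40906133,  0.29301123,  0.86418357, -1.43789374],
       [ 0.        ,  0.        ,  0.        ,  1.        ]])}
top {'fx': 618.2103013492888, 'fy': 618.2103013492888, 'cx': 317.198085898022, 'cy': 246.20517888428265, 'camera_from_world': array([[ 4.10180854e-02, -9.99157677e-01, -1.20551651e-03,
        -4.93174747e-02],
       [ 9.78067422e-01,  3.99056226e-02,  2.04430084e-01,
        -4.02748038e-01],
       [-2.04209781e-01, -9.56440707e-03,  9.78880425e-01,
        -1.54910210e+00],
       [ 0.00000000e+00,  0.00000000e+00,  0.00000000e+00,
         1.00000000e+00]])}
{'time': 0.1, 'q': array([-1.46209286e+00,  3.59414496e-01,  1.51130968e+00, -1.07129225e-05,
        1.27251866e+00, -1.15089336e-01]), 'joint_vel': array([ 0.00052439, -0.00089026, -0.00216342, -0.00037772, -0.00077671,
       -0.00102345]), 'effort': array([-5.41693896e-05, -5.16355956e+01, -2.71406758e+01,  6.76946947e-02,
        2.76269781e-02, -3.05169829e-05]), 'position': array([ 0.13308454, -0.58441529,  0.22191019]), 'tcp_rot': array([-3.12030510e+00, -3.50620451e-01,  7.80013274e-06]), 'contact_force': array([-0.1237734 , -0.2435399 ,  0.11058739]), 'wrist_torque': array([ 0.08877875, -0.00235666,  0.03689555]), 'grip_force': 0.0, 'grip_width': 0.0876708816600356}
```

View pics/top0.png

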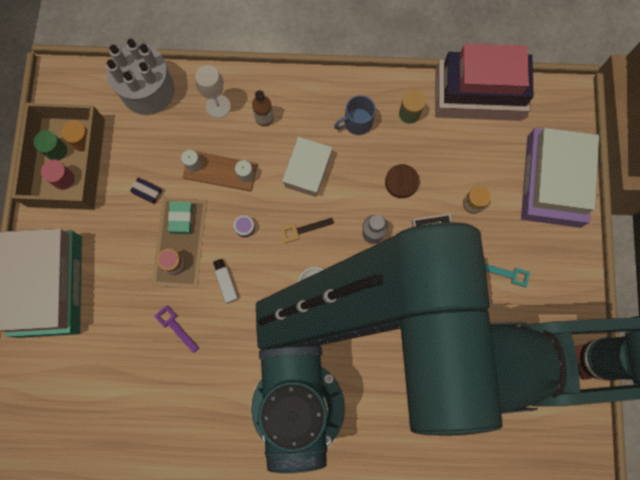

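View pics/scene0.png

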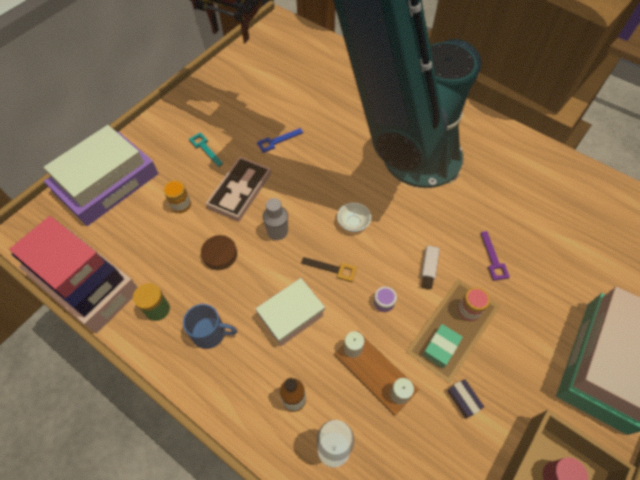

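```bash
python3 - <<'E'
import cv2,numpy as np
s=cv2.imread("pics/scene0.png");t=cv2.imread("pics/top0.png")
c=lambda im,x,y,w=133,h=100:cv2.resize(im[y:y+h,x:x+w],(400,300),interpolation=cv2.INTER_CUBIC)
cv2.imwrite("pics/c1.png",np.vstack([np.hstack([c(s,190,140),c(s,390,270)]),np.hstack([c(s,240,220),c(t,140,190)])]))
E
```

```text
(no output)
```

View pics/c1.png

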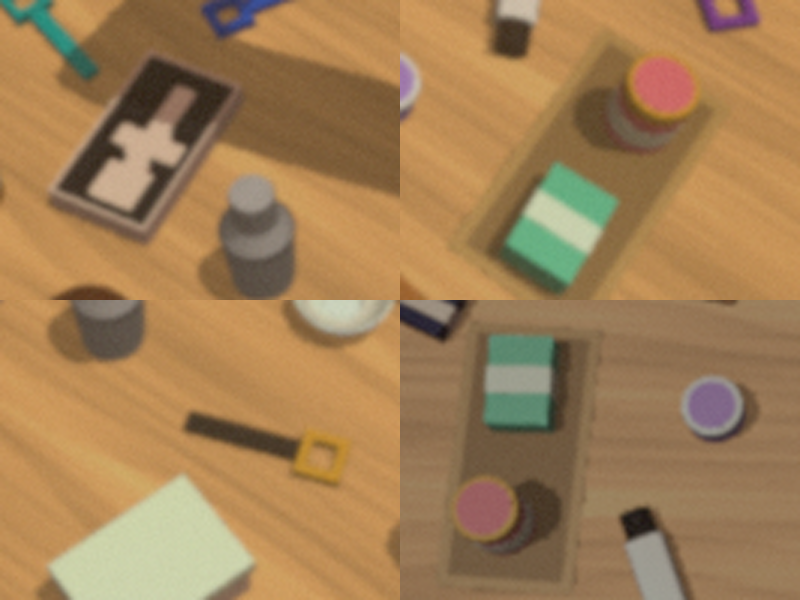

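Opener candidates (top view): black/brass (308,230), purple (178,330), teal (508,272), and blue (scene 280,140). I choose the black/brass one, and the crop confirms it. For jars, the rose one is at top (169,261) in the shallow tray; the red one in the crate (57,174) is a look-alike. The amber jar is at (478,198).

```bash
cat > h.py <<'E'
import cv2,numpy as np
from cell import manip
def P(m,X):
    X=np.atleast_2d(X); T=m["camera_from_world"]; c=X@T[:3,:3].T+T[:3,3]
    return np.c_[m["cx"]+m["fx"]*c[:,0]/-c[:,2], m["cy"]+m["fy"]*-c[:,1]/-c[:,2]]
def W(m,uv,z):
    uv=np.atleast_2d(uv).astype(float);T=m["camera_from_world"];R=T[:3,:3];o=-R.T@T[:3,3]
    d=np.c_[(uv[:,0]-m["cx"])/m["fx"],-(uv[:,1]-m["cy"])/m["fy"],-np.ones(len(uv))]@R
    return (o+d*((z-o[2])/d[:,2])[:,None])[:,:2]
def rect(im,m,c,z,half=.12,s=1000):
    """metric picture of plane z about c: columns = -y, rows = -x (as in top view)"""
    w=np.array([[c[0]+half,c[1]+half],[c[0]+half,c[1]-half],[c[0]-half,c[1]-half],[c[0]-half,c[1]+half]])
    n=int(2*half*s); H=cv2.getPerspectiveTransform(P(m,np.c_[w,[z]*4]).astype(np.float32),np.float32([[0,0],[n,0],[n,n],[0,n]]))
    return cv2.warpPerspective(im,H,(n,n),flags=cv2.INTER_CUBIC)
E
python3 - <<'E'
from h import *
s=cv2.imread("pics/scene0.png");t=cv2.imread("pics/top0.png")
ms,mt=manip.camera_model("scene"),manip.camera_model("top")
pts=dict(openhead=((347,272),(291,234),.01),opentail=((304,262),(332,222),.01),shaker=((275,205),(376,222),.13),
rose=((477,298),(168,260),.078),tin=((385,297),(244,225),.038),carton=((444,341),(180,210),.034),amber=((175,189),(479,195),.078),
riser=((219,250),(403,180),.03),box=((290,311),(308,163),.06),cA=((354,341),(190,157),.072),cB=((402,387),(244,167),.072),tray=((238,187),None,.025))
out=[]
for k,(a,b,z) in pts.items():
    A=W(ms,a,z)[0]; B=W(mt,b,z)[0] if b else A*0
    print(k,A.round(4),B.round(4))
g=lambda im,m,c,z,h=.1:cv2.resize(rect(im,m,c,z,h),(266,300))
def q(k,h=.1):
    a,b,z=pts[k];c=W(ms,a,z)[0]; return cv2.resize(rect(s,ms,c,z,h),(266,266))
def qt(k,h=.1):
    a,b,z=pts[k];c=W(ms,a,z)[0]; return cv2.resize(rect(t,mt,c,z,h),(266,266))
cv2.imwrite("pics/r1.png",np.vstack([np.hstack([q("tray"),q("riser"),q("box")]),np.hstack([qt("openhead"),qt("carton"),qt("box")])]))
E
```

```text
openhead [0.4456 0.0456] [0.441  0.0379]
opentail [ 0.4879 -0.0586] [ 0.478 -0.069]
shaker [ 0.4536 -0.1696] [ 0.4523 -0.1749]
rose [0.3502 0.3409] [0.3464 0.3384]
tin [0.4576 0.1636] [0.4537 0.1595]
carton [0.4666 0.3309] [0.4881 0.3302]
amber [ 0.5461 -0.4356] [ 0.5473 -0.4409]
riser [ 0.5972 -0.2453] [ 0.5953 -0.2526]
box [0.6268 0.0101] [6.218e-01 2.000e-04]
cA [0.601  0.1707] [0.6215 0.3073]
cB [0.6227 0.3088] [0.5999 0.1651]
tray [ 0.419  -0.3406] [ 0. -0.]
```

View pics/r1.png

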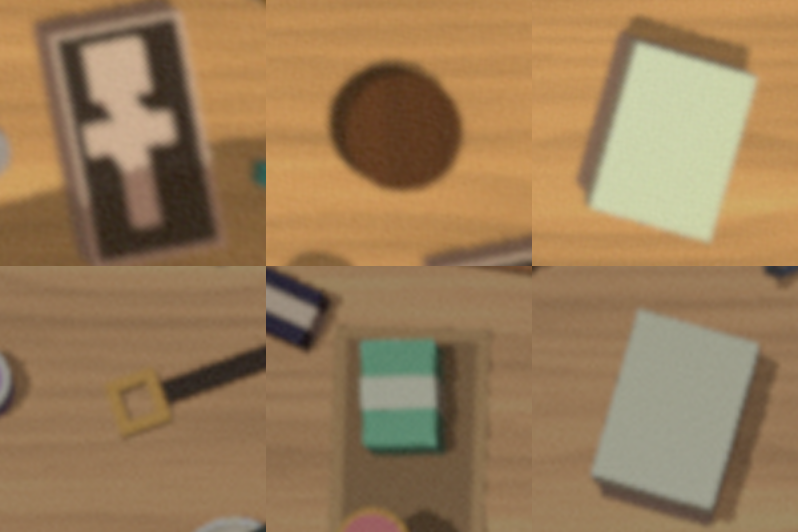

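```bash
cat >> h.py <<'E'
from scipy.spatial.transform import Rotation as Ro
def pose():
    s=manip.state(); return s,np.array(s["position"]),Ro.from_rotvec(s["tcp_rot"])
def go(x,y,z,ang=None,name=""):
    """shift (mm) and turn (deg) in tool axes to TCP x,y,z pointing down, fingers closing along ang (deg, mod 180)"""
    s,p,R=pose(); M=R.as_matrix(); a0=np.degrees(np.arctan2(M[1,1],M[0,1]))
    if ang is None: ang=a0
    c=a0+np.degrees(s["q"][5]-s["q"][0]); best=None
    for k in range(-2,4):
        a=ang+180*k; q6=np.degrees(np.arctan2(y,x))+c-a
        if abs(q6)<168 and (best is None or abs(a-a0)<abs(best[0]-a0)): best=(a,q6)
    a,q6=best; r=np.radians(a); yt=np.array([np.cos(r),np.sin(r),0]); zt=np.array([0,0,-1.]); xt=np.cross(yt,zt)
    T=Ro.from_matrix(np.c_[xt,yt,zt]); w=(R.inv()*T).as_rotvec(degrees=True)
    if np.linalg.norm(w)>0 and abs(a-a0)>180: w*=1
    t=M.T@(np.array([x,y,z])-p)*1000
    print(name,"t",t.round(1),"w",w.round(1),"a0 %.1f q6 %.0f->%.0f r %.2f"%(a0,np.degrees(s["q"][5]),q6,np.hypot(x,y)),"turn",round(a0-a,1))
E
python3 - <<'E'
from h import *
go(.44,-.02,.35,21.6,"op"); go(.42,-.34,.3,12+90,"tray")
m=manip.camera_model("wrist");T=m["camera_from_world"];s,p,R=pose()
print("cam in tool",R.inv().apply(-T[:3,:3].T@T[:3,3]-p).round(3),(R.inv().as_matrix()@T[:3,:3].T).round(2),m["fx"])
E
```

```text
op t [ 424.5 -482.4 -127.2] w [-0.1  0.1 81.2] a0 -77.2 q6 -7->156 r 0.44 turn 81.2
tray t [ 334.  -174.8  -77.7] w [-0.1 -0.   0.8] a0 -77.2 q6 -7->39 r 0.54 turn 0.8
cam in tool [ 0.076  0.    -0.162] [[-0.    0.96  0.28]
 [ 1.    0.    0.  ]
 [ 0.    0.28 -0.96]] 377.44969732565113
```

```bash
sed -i 's/abs(a-a0)<abs(best\[0\]-a0)/abs(q6)<abs(best[1])/' h.py; python3 - <<'E'
from h import *
go(.43,-.02,.33,21.6,"op")
E
```

```text
op t [ 414.8 -484.6 -107.2] w [ -0.1  -0.1 -98.8] a0 -77.2 q6 -7->-24 r 0.43 turn -98.8
```

{"name": "move_arm", "arguments": {"plan": [{"tz":-40},{"tx":415,"ty":-485,"tz":-107,"wz":-99,"jaw":40},{"tx":415,"ty":-485,"tz":-107,"wz":-99,"jaw":40},{"tx":415,"ty":-485,"tz":-107,"wz":-99,"jaw":40},{"tx":415,"ty":-485,"tz":-107,"wz":-99,"jaw":40},{"tx":415,"ty":-485,"tz":-107,"wz":-99,"jaw":40},{"tx":415,"ty":-485,"tz":-107,"wz":-99,"jaw":40},{"tx":415,"ty":-485,"tz":-107,"wz":-99,"jaw":40},{"tx":415,"ty":-485,"tz":-107,"wz":-99,"jaw":40},{"tx":415,"ty":-485,"tz":-107,"wz":-99,"jaw":40},{"tx":415,"ty":-485,"tz":-107,"wz":-99,"jaw":40},{"tx":415,"ty":-485,"tz":-107,"wz":-99,"jaw":40},{"tx":415,"ty":-485,"tz":-107,"wz":-99,"jaw":40},{"tx":415,"ty":-485,"tz":-107,"wz":-99,"jaw":40},{"tx":415,"ty":-485,"tz":-107,"wz":-99,"jaw":40},{"tx":415,"ty":-485,"tz":-107,"wz":-99,"jaw":40},{"tx":415,"ty":-485,"tz":-107,"wz":-99,"jaw":40},{"tx":415,"ty":-485,"tz":-107,"wz":-99,"jaw":40},{"tx":415,"ty":-485,"tz":-107,"wz":-99,"jaw":40}]}}

```text
schema error: expected keys tx, ty, tz, wx, wy, wz, jaw
```

```bash
python3 - <<'E'
from h import *
import pickle
s,p,R=pose(); m=manip.camera_model("wrist"); im=manip.get_image("wrist"); t=manip.get_image("top")
cv2.imwrite("pics/w1.png",im);cv2.imwrite("pics/top1.png",t); pickle.dump(m,open("w1.pkl","wb")); print(p,s["time"])
for n,z,e in (("opener",[.465,-.01,.01],0),("tray",[.419,-.341,.025],0),("shaker",[.453,-.172,.13],0),("tin",[.456,.161,.038],0)): print(n,P(m,z),P(manip.camera_model("top"),z))
mt=manip.camera_model("top")
v=np.vstack([np.hstack([cv2.resize(rect(im,m,(.46,-.01),.01,.1),(400,400)),cv2.resize(rect(t,mt,(.419,-.341),.025,.1),(400,400))])])
cv2.imwrite("pics/r2.png",v)
E
```

```text
[ 0.13308454 -0.58441529  0.22191019] 0.1
opener [[-402.04269811 -445.27454549]] [[309.53198652 225.89095474]]
tray [[  73.50454414 -239.96738713]] [[435.90242268 246.75718802]]
shaker [[-497.24896607 -704.37221653]] [[374.80612613 221.67282429]]
tin [[-799.57281976 -585.33975491]] [[243.49934724 224.10062615]]
```

View pics/r2.png

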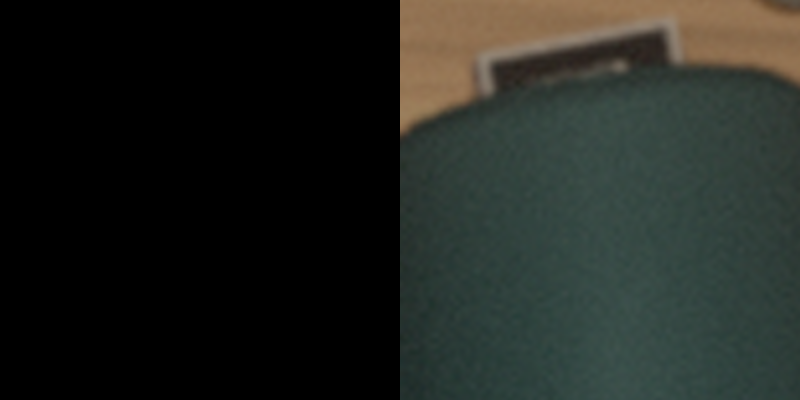

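The move was refused because every row needs all seven keys. The picture shows only the arm covering the tray, so I'm resending the move.

{"name": "move_arm", "arguments": {"plan": [{"tx":0,"ty":0,"tz":-40,"wx":0,"wy":0,"wz":0,"jaw":40},{"tx":415,"ty":-485,"tz":-107,"wx":0,"wy":0,"wz":-99,"jaw":40},{"tx":415,"ty":-485,"tz":-107,"wx":0,"wy":0,"wz":-99,"jaw":40},{"tx":415,"ty":-485,"tz":-107,"wx":0,"wy":0,"wz":-99,"jaw":40},{"tx":415,"ty":-485,"tz":-107,"wx":0,"wy":0,"wz":-99,"jaw":40},{"tx":415,"ty":-485,"tz":-107,"wx":0,"wy":0,"wz":-99,"jaw":40},{"tx":415,"ty":-485,"tz":-107,"wx":0,"wy":0,"wz":-99,"jaw":40},{"tx":415,"ty":-485,"tz":-107,"wx":0,"wy":0,"wz":-99,"jaw":40},{"tx":415,"ty":-485,"tz":-107,"wx":0,"wy":0,"wz":-99,"jaw":40},{"tx":415,"ty":-485,"tz":-107,"wx":0,"wy":0,"wz":-99,"jaw":40},{"tx":415,"ty":-485,"tz":-107,"wx":0,"wy":0,"wz":-99,"jaw":40},{"tx":415,"ty":-485,"tz":-107,"wx":0,"wy":0,"wz":-99,"jaw":40},{"tx":415,"ty":-485,"tz":-107,"wx":0,"wy":0,"wz":-99,"jaw":40},{"tx":415,"ty":-485,"tz":-107,"wx":0,"wy":0,"wz":-99,"jaw":40},{"tx":415,"ty":-485,"tz":-107,"wx":0,"wy":0,"wz":-99,"jaw":40},{"tx":415,"ty":-485,"tz":-107,"wx":0,"wy":0,"wz":-99,"jaw":40},{"tx":415,"ty":-485,"tz":-107,"wx":0,"wy":0,"wz":-99,"jaw":40},{"tx":415,"ty":-485,"tz":-107,"wx":0,"wy":0,"wz":-99,"jaw":40},{"tx":415,"ty":-485,"tz":-107,"wx":0,"wy":0,"wz":-99,"jaw":40},{"tx":415,"ty":-485,"tz":-107,"wx":0,"wy":0,"wz":-99,"jaw":40}]}}

```text
time: 1.87
position: [0.4294, -0.0206, 0.3293]
tcp_rot: [-1.76, -2.601, 0.002]
contact_force: [0.1, -0.2, -0.6]
grip_width: 0.0398
grip_force: 0.0
```

```bash
python3 - <<'E'
from h import *
import pickle
s,p,R=pose(); m=manip.camera_model("wrist"); im=manip.get_image("wrist"); t=manip.get_image("top")
cv2.imwrite("pics/w1.png",im);cv2.imwrite("pics/top1.png",t); pickle.dump(m,open("w1.pkl","wb")); print(p,s["time"])
for n,z,e in (("opener",[.465,-.01,.01],0),("shaker",[.453,-.172,.13],0),("tin",[.456,.161,.038],0)): print(n,P(m,z))
mt=manip.camera_model("top")
v=np.vstack([np.hstack([cv2.resize(rect(im,m,(.46,-.01),.01,.1),(400,400)),cv2.resize(rect(t,mt,(.419,-.341),.025,.1),(400,400))])])
cv2.imwrite("pics/r3.png",v)
E
```

```text
[ 0.42944443 -0.02064261  0.32933826] 1.8667
opener [[340.90645677 190.79210262]]
shaker [[280.65734127 342.50100742]]
tin [[396.23182844  47.65090393]]
```

View pics/r3.png

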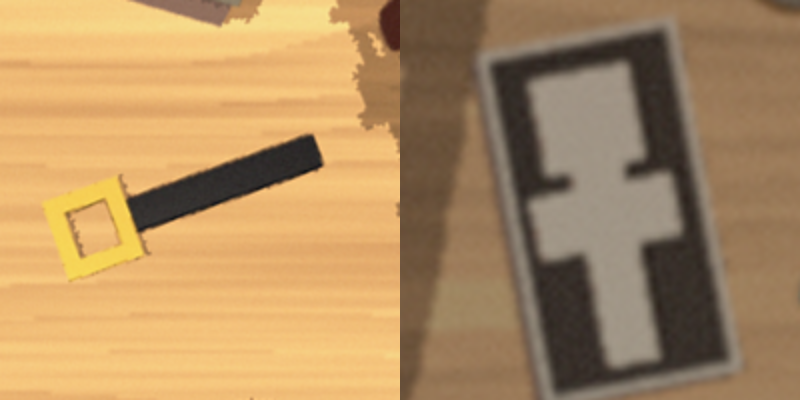

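```bash
python3 - <<'E'
from h import *
go(.4625,-.004,.05,19.1,"op above"); go(.4625,-.004,.0035,19.1,"op down")
E
```

```text
op above t [  3.6  37.3 279.4] w [-0.  -0.   2.6] a0 21.7 q6 -34->-20 r 0.46 turn 2.6
op down t [  3.6  37.3 325.9] w [-0.  -0.   2.6] a0 21.7 q6 -34->-20 r 0.46 turn 2.6
```

{"name": "move_arm", "arguments": {"plan": [{"tx":4,"ty":37,"tz":279,"wx":0,"wy":0,"wz":2.6,"jaw":40},{"tx":4,"ty":37,"tz":279,"wx":0,"wy":0,"wz":2.6,"jaw":40},{"tx":4,"ty":37,"tz":279,"wx":0,"wy":0,"wz":2.6,"jaw":40},{"tx":4,"ty":37,"tz":279,"wx":0,"wy":0,"wz":2.6,"jaw":40},{"tx":4,"ty":37,"tz":279,"wx":0,"wy":0,"wz":2.6,"jaw":40},{"tx":4,"ty":37,"tz":279,"wx":0,"wy":0,"wz":2.6,"jaw":40},{"tx":4,"ty":37,"tz":279,"wx":0,"wy":0,"wz":2.6,"jaw":40},{"tx":4,"ty":37,"tz":279,"wx":0,"wy":0,"wz":2.6,"jaw":40},{"tx":4,"ty":37,"tz":279,"wx":0,"wy":0,"wz":2.6,"jaw":40},{"tx":4,"ty":37,"tz":299,"wx":0,"wy":0,"wz":2.6,"jaw":40},{"tx":4,"ty":37,"tz":312,"wx":0,"wy":0,"wz":2.6,"jaw":40},{"tx":4,"ty":37,"tz":320,"wx":0,"wy":0,"wz":2.6,"jaw":40},{"tx":4,"ty":37,"tz":325,"wx":0,"wy":0,"wz":2.6,"jaw":40},{"tx":4,"ty":37,"tz":325,"wx":0,"wy":0,"wz":2.6,"jaw":40},{"tx":4,"ty":37,"tz":325,"wx":0,"wy":0,"wz":2.6,"jaw":10},{"tx":4,"ty":37,"tz":325,"wx":0,"wy":0,"wz":2.6,"jaw":10},{"tx":4,"ty":37,"tz":325,"wx":0,"wy":0,"wz":2.6,"jaw":10},{"tx":4,"ty":37,"tz":325,"wx":0,"wy":0,"wz":2.6,"jaw":10},{"tx":4,"ty":37,"tz":325,"wx":0,"wy":0,"wz":2.6,"jaw":10},{"tx":4,"ty":37,"tz":325,"wx":0,"wy":0,"wz":2.6,"jaw":10}]}}

```text
time: 3.63
position: [0.4633, -0.0025, 0.0052]
tcp_rot: [1.819, 2.561, 0.001]
contact_force: [-1.0, -0.5, 6.9]
grip_width: 0.017
grip_force: 30.0
```

```bash
python3 - <<'E'
from h import *
go(.4625,-.004,.30,19.1,"up"); go(.36,-.27,.30,12+90,"tray view")
E
```

```text
up t [  -1.2   -1.1 -294.8] w [0.  0.  0.1] a0 19.2 q6 -28->-20 r 0.46 turn 0.1
tray view t [-218.6 -185.5 -294.8] w [ 0.  -0.  97.2] a0 19.2 q6 -28->41 r 0.45 turn 97.2
```

{"name": "move_arm", "arguments": {"plan": [{"tx":0,"ty":0,"tz":-41,"wx":0,"wy":0,"wz":0,"jaw":10},{"tx":0,"ty":0,"tz":-295,"wx":0,"wy":0,"wz":0,"jaw":10},{"tx":0,"ty":0,"tz":-295,"wx":0,"wy":0,"wz":0,"jaw":10},{"tx":0,"ty":0,"tz":-295,"wx":0,"wy":0,"wz":0,"jaw":10},{"tx":0,"ty":0,"tz":-295,"wx":0,"wy":0,"wz":0,"jaw":10},{"tx":0,"ty":0,"tz":-295,"wx":0,"wy":0,"wz":0,"jaw":10},{"tx":0,"ty":0,"tz":-295,"wx":0,"wy":0,"wz":0,"jaw":10},{"tx":0,"ty":0,"tz":-295,"wx":0,"wy":0,"wz":0,"jaw":10}]}}

```text
time: 4.3
position: [0.4668, -0.003, 0.3073]
tcp_rot: [1.812, 2.552, 0.009]
contact_force: [1.7, -0.8, -1.3]
grip_width: 0.0175
grip_force: 30.0
```

```bash
python3 - <<'E'
from h import *
print(manip.state()["grip_width"])
go(.45,-.24,.30,12+90,"tray view")
E
```

```text
0.017518564296158487
tray view t [-218.2  -94.     7.5] w [ 0.8 -0.3 97.2] a0 19.2 q6 -28->50 r 0.51 turn 97.2
```

{"name": "move_arm", "arguments": {"plan": [{"tx":-218,"ty":-94,"tz":4,"wx":0,"wy":0,"wz":97,"jaw":10},{"tx":-218,"ty":-94,"tz":4,"wx":0,"wy":0,"wz":97,"jaw":10},{"tx":-218,"ty":-94,"tz":4,"wx":0,"wy":0,"wz":97,"jaw":10},{"tx":-218,"ty":-94,"tz":4,"wx":0,"wy":0,"wz":97,"jaw":10},{"tx":-218,"ty":-94,"tz":4,"wx":0,"wy":0,"wz":97,"jaw":10},{"tx":-218,"ty":-94,"tz":4,"wx":0,"wy":0,"wz":97,"jaw":10},{"tx":-218,"ty":-94,"tz":4,"wx":0,"wy":0,"wz":97,"jaw":10},{"tx":-218,"ty":-94,"tz":4,"wx":0,"wy":0,"wz":97,"jaw":10},{"tx":-218,"ty":-94,"tz":4,"wx":0,"wy":0,"wz":97,"jaw":10},{"tx":-218,"ty":-94,"tz":4,"wx":0,"wy":0,"wz":97,"jaw":10},{"tx":-218,"ty":-94,"tz":4,"wx":0,"wy":0,"wz":97,"jaw":10},{"tx":-218,"ty":-94,"tz":4,"wx":0,"wy":0,"wz":97,"jaw":10},{"tx":-218,"ty":-94,"tz":4,"wx":0,"wy":0,"wz":97,"jaw":10},{"tx":-218,"ty":-94,"tz":4,"wx":0,"wy":0,"wz":97,"jaw":10},{"tx":-218,"ty":-94,"tz":4,"wx":0,"wy":0,"wz":97,"jaw":10},{"tx":-218,"ty":-94,"tz":4,"wx":0,"wy":0,"wz":97,"jaw":10},{"tx":-218,"ty":-94,"tz":4,"wx":0,"wy":0,"wz":97,"jaw":10},{"tx":-218,"ty":-94,"tz":4,"wx":0,"wy":0,"wz":97,"jaw":10}]}}

```text
time: 5.8
position: [0.4459, -0.2392, 0.2954]
tcp_rot: [-3.123, -0.337, 0.0]
contact_force: [-0.7, 0.1, -0.3]
grip_width: 0.0171
grip_force: 30.0
```

```bash
cat >> h.py <<'E'
def snap(n):
    import pickle
    m=manip.camera_model("wrist"); im=manip.get_image("wrist"); cv2.imwrite(f"pics/{n}.png",im); pickle.dump(m,open(n+".pkl","wb")); return im,m
E
python3 - <<'E'
from h import *
im,m=snap("w2"); print(pose()[1])
cv2.imwrite("pics/r4.png",np.hstack([cv2.resize(rect(im,m,(.418,-.341),.025,.11),(400,400)),cv2.resize(im,(400,300))[:300] if 0 else cv2.copyMakeBorder(cv2.resize(im,(400,300)),0,100,0,0,cv2.BORDER_CONSTANT)]))
E
```

```text
[ 0.44594071 -0.23924265  0.2954842 ]
```

View pics/r4.png

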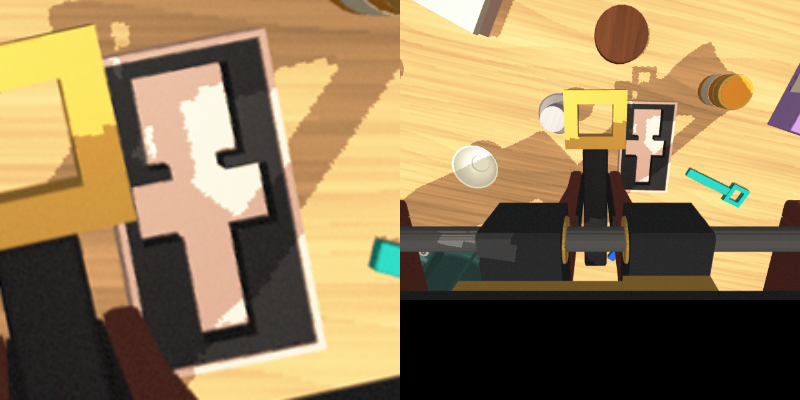

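```bash
python3 - <<'E'
from h import *
import pickle
m=pickle.load(open("w2.pkl","rb")); s,p,R=pose()
print(P(m,p+R.apply([.07,0,-.005]))/1.6, P(m,p+R.apply([.07,.021,-.005]))/1.6, P(m,p+R.apply([.07,-.021,-.005]))/1.6)
go(.416,-.343,.06,101.1,"above"); go(.416,-.343,.0125,101.1,"down")
E
```

```text
[[195.41664644  89.25098612]] [[227.86747441  89.22274534]] [[162.97415603  89.27921964]]
above t [-51.3  95.1 235.5] w [-0.   0.   1.2] a0 -77.7 q6 42->39 r 0.54 turn 1.2
down t [-51.3  95.1 283. ] w [-0.   0.   1.2] a0 -77.7 q6 42->39 r 0.54 turn 1.2
```

{"name": "move_arm", "arguments": {"plan": [{"tx":-51,"ty":95,"tz":0,"wx":0,"wy":0,"wz":1.2,"jaw":10},{"tx":-51,"ty":95,"tz":0,"wx":0,"wy":0,"wz":1.2,"jaw":10},{"tx":-51,"ty":95,"tz":0,"wx":0,"wy":0,"wz":1.2,"jaw":10},{"tx":-51,"ty":95,"tz":236,"wx":0,"wy":0,"wz":1.2,"jaw":10},{"tx":-51,"ty":95,"tz":236,"wx":0,"wy":0,"wz":1.2,"jaw":10},{"tx":-51,"ty":95,"tz":236,"wx":0,"wy":0,"wz":1.2,"jaw":10},{"tx":-51,"ty":95,"tz":236,"wx":0,"wy":0,"wz":1.2,"jaw":10},{"tx":-51,"ty":95,"tz":236,"wx":0,"wy":0,"wz":1.2,"jaw":10},{"tx":-51,"ty":95,"tz":236,"wx":0,"wy":0,"wz":1.2,"jaw":10},{"tx":-51,"ty":95,"tz":236,"wx":0,"wy":0,"wz":1.2,"jaw":10},{"tx":-51,"ty":95,"tz":236,"wx":0,"wy":0,"wz":1.2,"jaw":10},{"tx":-51,"ty":95,"tz":250,"wx":0,"wy":0,"wz":1.2,"jaw":10},{"tx":-51,"ty":95,"tz":262,"wx":0,"wy":0,"wz":1.2,"jaw":10},{"tx":-51,"ty":95,"tz":272,"wx":0,"wy":0,"wz":1.2,"jaw":10},{"tx":-51,"ty":95,"tz":279,"wx":0,"wy":0,"wz":1.2,"jaw":10},{"tx":-51,"ty":95,"tz":283,"wx":0,"wy":0,"wz":1.2,"jaw":10},{"tx":-51,"ty":95,"tz":283,"wx":0,"wy":0,"wz":1.2,"jaw":10}]}}

```text
time: 7.27
position: [0.4165, -0.3431, 0.0128]
tcp_rot: [3.127, 0.302, 0.0]
contact_force: [0.7, -0.6, -0.5]
grip_width: 0.0175
grip_force: 30.0
```

{"name": "move_arm", "arguments": {"plan": [{"tx":0,"ty":0,"tz":0,"wx":0,"wy":0,"wz":0,"jaw":34},{"tx":0,"ty":0,"tz":0,"wx":0,"wy":0,"wz":0,"jaw":34},{"tx":0,"ty":0,"tz":0,"wx":0,"wy":0,"wz":0,"jaw":34},{"tx":0,"ty":0,"tz":0,"wx":0,"wy":0,"wz":0,"jaw":34},{"tx":0,"ty":0,"tz":-15,"wx":0,"wy":0,"wz":0,"jaw":34},{"tx":0,"ty":0,"tz":-310,"wx":0,"wy":0,"wz":0,"jaw":34},{"tx":0,"ty":0,"tz":-310,"wx":0,"wy":0,"wz":0,"jaw":34},{"tx":0,"ty":0,"tz":-310,"wx":0,"wy":0,"wz":0,"jaw":34},{"tx":0,"ty":0,"tz":-310,"wx":0,"wy":0,"wz":0,"jaw":34},{"tx":0,"ty":0,"tz":-310,"wx":0,"wy":0,"wz":0,"jaw":34},{"tx":0,"ty":0,"tz":-310,"wx":0,"wy":0,"wz":0,"jaw":34},{"tx":0,"ty":0,"tz":-310,"wx":0,"wy":0,"wz":0,"jaw":34},{"tx":0,"ty":80,"tz":-310,"wx":0,"wy":0,"wz":0,"jaw":34},{"tx":60,"ty":-80,"tz":-310,"wx":0,"wy":0,"wz":0,"jaw":60},{"tx":60,"ty":-80,"tz":-310,"wx":0,"wy":0,"wz":0,"jaw":60},{"tx":60,"ty":-80,"tz":-310,"wx":0,"wy":0,"wz":0,"jaw":60},{"tx":60,"ty":-80,"tz":-310,"wx":0,"wy":0,"wz":0,"jaw":60},{"tx":60,"ty":-80,"tz":-310,"wx":0,"wy":0,"wz":0,"jaw":60},{"tx":60,"ty":-80,"tz":-310,"wx":0,"wy":0,"wz":0,"jaw":60},{"tx":60,"ty":-80,"tz":-310,"wx":0,"wy":0,"wz":0,"jaw":60}]}}

```text
time: 8.93
position: [0.4598, -0.254, 0.3228]
tcp_rot: [3.126, 0.302, 0.0]
contact_force: [0.2, 0.0, 0.4]
grip_width: 0.0597
grip_force: 0.0
```

```bash
python3 - <<'E'
from h import *
im,m=snap("w3"); print(pose()[1])
for c in ((.453,-.172,.13),(.597,-.248,.03),(.416,-.343,.025)): print(P(m,c))
R=[cv2.resize(rect(im,m,c,z,h),(266,266)) for c,z,h in (((.453,-.172),.13,.05),((.597,-.248),.03,.08),((.416,-.343),.02,.11))]
cv2.imwrite("pics/r5.png",np.hstack(R))
E
```

```text
[ 0.459696   -0.25421564  0.3227129 ]
[[226.65581714 200.32719576]]
[[330.53770474  71.12773983]]
[[374.64294275 238.26897897]]
```

View pics/r5.png

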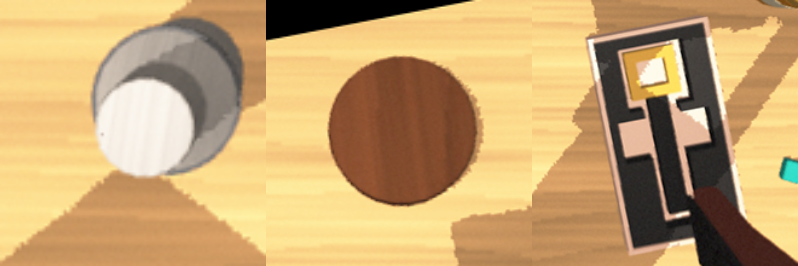

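Opener is seated in its cut-out. From the rectified views, the shaker cap is at (.455,-.1765) and the riser at (.598,-.250).

```bash
python3 - <<'E'
from h import *
go(.4552,-.1765,.15,None,"above"); go(.4552,-.1765,.098,None,"down");go(.4552,-.1765,.178,None,"lift");go(.5982,-.2504,.178,None,"riser hi");go(.5982,-.2504,.130,None,"riser")
E
```

```text
above t [ 10.4 -77.3 172.7] w [ 0.  0. -0.] a0 -79.0 q6 43->58 r 0.49 turn 0.0
down t [ 10.4 -77.3 224.7] w [ 0.  0. -0.] a0 -79.0 q6 43->58 r 0.49 turn 0.0
lift t [ 10.4 -77.2 144.7] w [ 0.  0. -0.] a0 -79.0 q6 43->58 r 0.49 turn 0.0
riser hi t [136.7  22.5 144.7] w [ 0.  0. -0.] a0 -79.0 q6 43->56 r 0.65 turn 0.0
riser t [136.7  22.5 192.7] w [ 0.  0. -0.] a0 -79.0 q6 43->56 r 0.65 turn 0.0
```

{"name": "move_arm", "arguments": {"plan": [{"tx":10,"ty":-77,"tz":50,"wx":0,"wy":0,"wz":0,"jaw":65},{"tx":10,"ty":-77,"tz":50,"wx":0,"wy":0,"wz":0,"jaw":65},{"tx":10,"ty":-77,"tz":50,"wx":0,"wy":0,"wz":0,"jaw":65},{"tx":10,"ty":-77,"tz":172,"wx":0,"wy":0,"wz":0,"jaw":65},{"tx":10,"ty":-77,"tz":172,"wx":0,"wy":0,"wz":0,"jaw":65},{"tx":10,"ty":-77,"tz":172,"wx":0,"wy":0,"wz":0,"jaw":65},{"tx":10,"ty":-77,"tz":172,"wx":0,"wy":0,"wz":0,"jaw":65},{"tx":10,"ty":-77,"tz":192,"wx":0,"wy":0,"wz":0,"jaw":65},{"tx":10,"ty":-77,"tz":210,"wx":0,"wy":0,"wz":0,"jaw":65},{"tx":10,"ty":-77,"tz":220,"wx":0,"wy":0,"wz":0,"jaw":65},{"tx":10,"ty":-77,"tz":224,"wx":0,"wy":0,"wz":0,"jaw":65},{"tx":10,"ty":-77,"tz":224,"wx":0,"wy":0,"wz":0,"jaw":65},{"tx":10,"ty":-77,"tz":224,"wx":0,"wy":0,"wz":0,"jaw":30},{"tx":10,"ty":-77,"tz":224,"wx":0,"wy":0,"wz":0,"jaw":30},{"tx":10,"ty":-77,"tz":224,"wx":0,"wy":0,"wz":0,"jaw":30},{"tx":10,"ty":-77,"tz":224,"wx":0,"wy":0,"wz":0,"jaw":30},{"tx":10,"ty":-77,"tz":224,"wx":0,"wy":0,"wz":0,"jaw":30},{"tx":10,"ty":-77,"tz":224,"wx":0,"wy":0,"wz":0,"jaw":30}]}}

```text
time: 10.48
position: [0.4555, -0.1758, 0.0993]
tcp_rot: [3.126, 0.302, 0.002]
contact_force: [-1.2, -0.9, 5.3]
grip_width: 0.0376
grip_force: 30.0
```

```bash
python3 - <<'E'
from h import *
z=pose()[1][2]; print(pose()[1])
go(.5982,-.2504,z+.055,None,"riser hi");go(.5982,-.2504,z+.0315,None,"riser")
E
```

```text
[ 0.45549559 -0.17579629  0.09928241]
riser hi t [125.8 100.6 -54.8] w [ 0.1 -0.1  0. ] a0 -79.0 q6 50->56 r 0.65 turn 0.0
riser t [125.8 100.6 -31.3] w [ 0.1 -0.1  0. ] a0 -79.0 q6 50->56 r 0.65 turn 0.0
```

{"name": "move_arm", "arguments": {"plan": [{"tx":0,"ty":0,"tz":-25,"wx":0,"wy":0,"wz":0,"jaw":30},{"tx":0,"ty":0,"tz":-50,"wx":0,"wy":0,"wz":0,"jaw":30},{"tx":0,"ty":0,"tz":-60,"wx":0,"wy":0,"wz":0,"jaw":30},{"tx":20,"ty":16,"tz":-60,"wx":0,"wy":0,"wz":0,"jaw":30},{"tx":42,"ty":34,"tz":-60,"wx":0,"wy":0,"wz":0,"jaw":30},{"tx":64,"ty":51,"tz":-60,"wx":0,"wy":0,"wz":0,"jaw":30},{"tx":86,"ty":69,"tz":-60,"wx":0,"wy":0,"wz":0,"jaw":30},{"tx":108,"ty":86,"tz":-60,"wx":0,"wy":0,"wz":0,"jaw":30},{"tx":120,"ty":96,"tz":-60,"wx":0,"wy":0,"wz":0,"jaw":30},{"tx":126,"ty":101,"tz":-60,"wx":0,"wy":0,"wz":0,"jaw":30},{"tx":126,"ty":101,"tz":-60,"wx":0,"wy":0,"wz":0,"jaw":30},{"tx":126,"ty":101,"tz":-60,"wx":0,"wy":0,"wz":0,"jaw":30},{"tx":126,"ty":101,"tz":-50,"wx":0,"wy":0,"wz":0,"jaw":30},{"tx":126,"ty":101,"tz":-41,"wx":0,"wy":0,"wz":0,"jaw":30},{"tx":126,"ty":101,"tz":-35,"wx":0,"wy":0,"wz":0,"jaw":30},{"tx":126,"ty":101,"tz":-32,"wx":0,"wy":0,"wz":0,"jaw":30},{"tx":126,"ty":101,"tz":-31,"wx":0,"wy":0,"wz":0,"jaw":30},{"tx":126,"ty":101,"tz":-31,"wx":0,"wy":0,"wz":0,"jaw":30},{"tx":126,"ty":101,"tz":-31,"wx":0,"wy":0,"wz":0,"jaw":30}]}}

```text
time: 12.07
position: [0.5979, -0.2505, 0.1295]
tcp_rot: [-3.127, -0.302, -0.0]
contact_force: [-0.7, -1.2, -2.6]
grip_width: 0.0378
grip_force: 30.0
```

{"name": "move_arm", "arguments": {"plan": [{"tx":0,"ty":0,"tz":1,"wx":0,"wy":0,"wz":0,"jaw":30},{"tx":0,"ty":0,"tz":1,"wx":0,"wy":0,"wz":0,"jaw":30},{"tx":0,"ty":0,"tz":1,"wx":0,"wy":0,"wz":0,"jaw":65},{"tx":0,"ty":0,"tz":1,"wx":0,"wy":0,"wz":0,"jaw":65},{"tx":0,"ty":0,"tz":1,"wx":0,"wy":0,"wz":0,"jaw":65},{"tx":0,"ty":0,"tz":1,"wx":0,"wy":0,"wz":0,"jaw":65},{"tx":0,"ty":0,"tz":1,"wx":0,"wy":0,"wz":0,"jaw":65},{"tx":0,"ty":0,"tz":-20,"wx":0,"wy":0,"wz":0,"jaw":65},{"tx":0,"ty":0,"tz":-200,"wx":0,"wy":0,"wz":0,"jaw":80},{"tx":0,"ty":0,"tz":-200,"wx":0,"wy":0,"wz":0,"jaw":80},{"tx":0,"ty":0,"tz":-200,"wx":0,"wy":0,"wz":0,"jaw":80},{"tx":0,"ty":0,"tz":-200,"wx":0,"wy":0,"wz":0,"jaw":80},{"tx":0,"ty":0,"tz":-200,"wx":0,"wy":0,"wz":0,"jaw":80},{"tx":0,"ty":0,"tz":-200,"wx":0,"wy":0,"wz":0,"jaw":80},{"tx":0,"ty":0,"tz":-200,"wx":0,"wy":0,"wz":0,"jaw":80}]}}

```text
time: 13.32
position: [0.5982, -0.2506, 0.3301]
tcp_rot: [3.126, 0.302, 0.002]
contact_force: [-0.2, -0.0, -0.7]
grip_width: 0.0796
grip_force: 0.0
```

```bash
python3 - <<'E'
from h import *
go(.46,.25,.33,90,"look left")
E
```

```text
look left t [-3.990e+01 -5.178e+02 -4.000e-01] w [ 1.00e-01  1.00e-01 -1.69e+02] a0 -79.0 q6 50->-61 r 0.52 turn -169.0
```

{"name": "move_arm", "arguments": {"plan": [{"tx":-40,"ty":-518,"tz":0,"wx":0,"wy":0,"wz":11,"jaw":80},{"tx":-40,"ty":-518,"tz":0,"wx":0,"wy":0,"wz":11,"jaw":80},{"tx":-40,"ty":-518,"tz":0,"wx":0,"wy":0,"wz":11,"jaw":80},{"tx":-40,"ty":-518,"tz":0,"wx":0,"wy":0,"wz":11,"jaw":80},{"tx":-40,"ty":-518,"tz":0,"wx":0,"wy":0,"wz":11,"jaw":80},{"tx":-40,"ty":-518,"tz":0,"wx":0,"wy":0,"wz":11,"jaw":80},{"tx":-40,"ty":-518,"tz":0,"wx":0,"wy":0,"wz":11,"jaw":80},{"tx":-40,"ty":-518,"tz":0,"wx":0,"wy":0,"wz":11,"jaw":80},{"tx":-40,"ty":-518,"tz":0,"wx":0,"wy":0,"wz":11,"jaw":80},{"tx":-40,"ty":-518,"tz":0,"wx":0,"wy":0,"wz":11,"jaw":80},{"tx":-40,"ty":-518,"tz":0,"wx":0,"wy":0,"wz":11,"jaw":80},{"tx":-40,"ty":-518,"tz":0,"wx":0,"wy":0,"wz":11,"jaw":80},{"tx":-40,"ty":-518,"tz":0,"wx":0,"wy":0,"wz":11,"jaw":80},{"tx":-40,"ty":-518,"tz":0,"wx":0,"wy":0,"wz":11,"jaw":80},{"tx":-40,"ty":-518,"tz":0,"wx":0,"wy":0,"wz":11,"jaw":80},{"tx":-40,"ty":-518,"tz":0,"wx":0,"wy":0,"wz":11,"jaw":80},{"tx":-40,"ty":-518,"tz":0,"wx":0,"wy":0,"wz":11,"jaw":80},{"tx":-40,"ty":-518,"tz":0,"wx":0,"wy":0,"wz":11,"jaw":80}]}}

```text
time: 14.82
position: [0.46, 0.2489, 0.3292]
tcp_rot: [3.141, -0.003, -0.001]
contact_force: [0.1, 1.2, -0.1]
grip_width: 0.0801
grip_force: 0.0
```

```bash
python3 - <<'E'
from h import *
im,m=snap("w4"); print(pose()[1])
R=[cv2.resize(rect(im,m,c,z,h),(266,266)) for c,z,h in (((.485,.331),.034,.08),((.349,.340),.078,.06),((.456,.162),.038,.06),((.612,.170),.072,.06),((.622,.308),.072,.06),((.625,.006),.06,.1))]
cv2.imwrite("pics/r6.png",np.vstack([np.hstack(R[:3]),np.hstack(R[3:])]))
E
```

```text
[0.46005406 0.24902853 0.32939332]
```

View pics/r6.png

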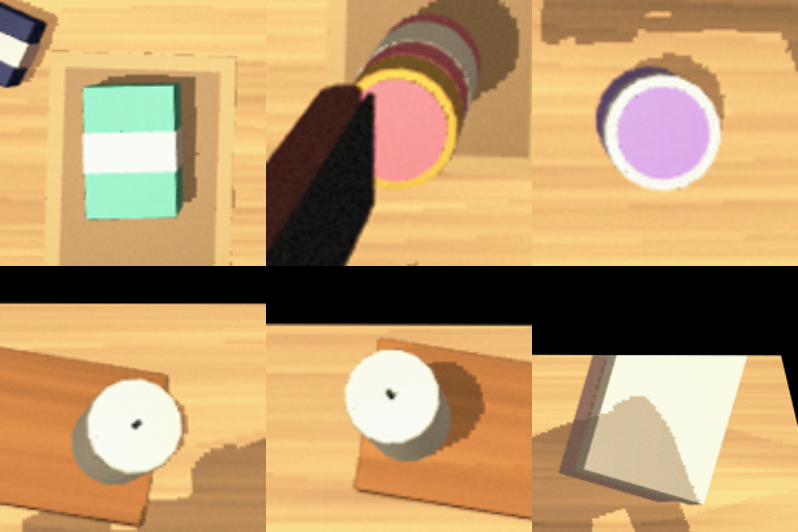

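```bash
python3 - <<'E'
from h import *
go(.4739,.3322,.07,90.9,"above"); go(.4739,.3322,.020,90.9,"down")
E
```

```text
above t [ 13.8 -83.3 259.4] w [  0.  -0. 179.] a0 -90.1 q6 111->-56 r 0.58 turn -181.0
down t [ 13.9 -83.3 309.4] w [  0.  -0. 179.] a0 -90.1 q6 111->-56 r 0.58 turn -181.0
```

{"name": "move_arm", "arguments": {"plan": [{"tx":14,"ty":-83,"tz":150,"wx":0,"wy":0,"wz":-1,"jaw":73},{"tx":14,"ty":-83,"tz":150,"wx":0,"wy":0,"wz":-1,"jaw":73},{"tx":14,"ty":-83,"tz":150,"wx":0,"wy":0,"wz":-1,"jaw":73},{"tx":14,"ty":-83,"tz":150,"wx":0,"wy":0,"wz":-1,"jaw":73},{"tx":14,"ty":-83,"tz":259,"wx":0,"wy":0,"wz":-1,"jaw":73},{"tx":14,"ty":-83,"tz":259,"wx":0,"wy":0,"wz":-1,"jaw":73},{"tx":14,"ty":-83,"tz":259,"wx":0,"wy":0,"wz":-1,"jaw":73},{"tx":14,"ty":-83,"tz":259,"wx":0,"wy":0,"wz":-1,"jaw":73},{"tx":14,"ty":-83,"tz":279,"wx":0,"wy":0,"wz":-1,"jaw":73},{"tx":14,"ty":-83,"tz":294,"wx":0,"wy":0,"wz":-1,"jaw":73},{"tx":14,"ty":-83,"tz":304,"wx":0,"wy":0,"wz":-1,"jaw":73},{"tx":14,"ty":-83,"tz":309,"wx":0,"wy":0,"wz":-1,"jaw":73},{"tx":14,"ty":-83,"tz":309,"wx":0,"wy":0,"wz":-1,"jaw":73},{"tx":14,"ty":-83,"tz":309,"wx":0,"wy":0,"wz":-1,"jaw":45},{"tx":14,"ty":-83,"tz":309,"wx":0,"wy":0,"wz":-1,"jaw":45},{"tx":14,"ty":-83,"tz":309,"wx":0,"wy":0,"wz":-1,"jaw":45},{"tx":14,"ty":-83,"tz":309,"wx":0,"wy":0,"wz":-1,"jaw":45},{"tx":14,"ty":-83,"tz":309,"wx":0,"wy":0,"wz":-1,"jaw":45},{"tx":14,"ty":-83,"tz":309,"wx":0,"wy":0,"wz":-1,"jaw":45}]}}

```text
time: 16.45
position: [0.4744, 0.3336, 0.0218]
tcp_rot: [-3.141, -0.028, -0.002]
contact_force: [-0.8, -1.1, 6.9]
grip_width: 0.0548
grip_force: 30.0
```

```bash
python3 - <<'E'
from h import *
s,p,R=pose(); z=p[2];print(p)
go(.6215,.0055,z+.12,90-15.5,"hi");go(.6215,.0055,z+.061,90-15.5,"box")
E
```

```text
[0.47435244 0.33361939 0.02176656]
hi t [ 141.4  330.6 -120. ] w [ 1.000e-01 -1.000e-01 -1.635e+02] a0 -89.0 q6 117->-74 r 0.62 turn -163.5
box t [141.3 330.7 -61. ] w [ 1.000e-01 -1.000e-01 -1.635e+02] a0 -89.0 q6 117->-74 r 0.62 turn -163.5
```

{"name": "move_arm", "arguments": {"plan": [{"tx":0,"ty":0,"tz":-40,"wx":0,"wy":0,"wz":0,"jaw":45},{"tx":0,"ty":0,"tz":-80,"wx":0,"wy":0,"wz":0,"jaw":45},{"tx":0,"ty":0,"tz":-120,"wx":0,"wy":0,"wz":0,"jaw":45},{"tx":10,"ty":25,"tz":-125,"wx":0,"wy":0,"wz":1,"jaw":45},{"tx":25,"ty":60,"tz":-125,"wx":0,"wy":0,"wz":4,"jaw":45},{"tx":41,"ty":95,"tz":-125,"wx":0,"wy":0,"wz":6,"jaw":45},{"tx":56,"ty":130,"tz":-125,"wx":0,"wy":0,"wz":8,"jaw":45},{"tx":71,"ty":165,"tz":-125,"wx":0,"wy":0,"wz":10,"jaw":45},{"tx":86,"ty":200,"tz":-125,"wx":0,"wy":0,"wz":12,"jaw":45},{"tx":101,"ty":235,"tz":-125,"wx":0,"wy":0,"wz":14,"jaw":45},{"tx":116,"ty":270,"tz":-125,"wx":0,"wy":0,"wz":16,"jaw":45},{"tx":131,"ty":305,"tz":-125,"wx":0,"wy":0,"wz":16.5,"jaw":45},{"tx":138,"ty":322,"tz":-120,"wx":0,"wy":0,"wz":16.5,"jaw":45},{"tx":141,"ty":330,"tz":-110,"wx":0,"wy":0,"wz":16.5,"jaw":45},{"tx":141,"ty":331,"tz":-95,"wx":0,"wy":0,"wz":16.5,"jaw":45},{"tx":141,"ty":331,"tz":-80,"wx":0,"wy":0,"wz":16.5,"jaw":45},{"tx":141,"ty":331,"tz":-70,"wx":0,"wy":0,"wz":16.5,"jaw":45},{"tx":141,"ty":331,"tz":-64,"wx":0,"wy":0,"wz":16.5,"jaw":45},{"tx":141,"ty":331,"tz":-61,"wx":0,"wy":0,"wz":16.5,"jaw":45},{"tx":141,"ty":331,"tz":-61,"wx":0,"wy":0,"wz":16.5,"jaw":45}]}}

```text
time: 18.12
position: [0.6197, 0.0058, 0.0819]
tcp_rot: [-3.113, 0.421, 0.002]
contact_force: [0.5, 0.1, -1.4]
grip_width: 0.0543
grip_force: 30.0
```

{"name": "move_arm", "arguments": {"plan": [{"tx":1,"ty":0,"tz":0.5,"wx":0,"wy":0,"wz":0,"jaw":45},{"tx":1,"ty":0,"tz":1,"wx":0,"wy":0,"wz":0,"jaw":45},{"tx":1,"ty":0,"tz":1.5,"wx":0,"wy":0,"wz":0,"jaw":45},{"tx":1,"ty":0,"tz":1.5,"wx":0,"wy":0,"wz":0,"jaw":45}]}}

```text
time: 18.45
position: [0.621, 0.0055, 0.0817]
tcp_rot: [-3.113, 0.422, 0.001]
contact_force: [-4.9, 2.3, 10.4]
grip_width: 0.0547
grip_force: 30.0
```

{"name": "move_arm", "arguments": {"plan": [{"tx":0,"ty":0,"tz":0,"wx":0,"wy":0,"wz":0,"jaw":72},{"tx":0,"ty":0,"tz":0,"wx":0,"wy":0,"wz":0,"jaw":72},{"tx":0,"ty":0,"tz":0,"wx":0,"wy":0,"wz":0,"jaw":72},{"tx":0,"ty":0,"tz":0,"wx":0,"wy":0,"wz":0,"jaw":72},{"tx":0,"ty":0,"tz":-15,"wx":0,"wy":0,"wz":0,"jaw":72},{"tx":0,"ty":0,"tz":-200,"wx":0,"wy":0,"wz":0,"jaw":72},{"tx":0,"ty":0,"tz":-200,"wx":0,"wy":0,"wz":0,"jaw":72},{"tx":0,"ty":0,"tz":-200,"wx":0,"wy":0,"wz":0,"jaw":72},{"tx":0,"ty":0,"tz":-200,"wx":0,"wy":0,"wz":0,"jaw":72},{"tx":0,"ty":0,"tz":-200,"wx":0,"wy":0,"wz":0,"jaw":72},{"tx":0,"ty":0,"tz":-200,"wx":0,"wy":0,"wz":0,"jaw":72},{"tx":0,"ty":0,"tz":-200,"wx":0,"wy":0,"wz":0,"jaw":72},{"tx":0,"ty":0,"tz":-200,"wx":0,"wy":0,"wz":0,"jaw":72}]}}

```text
time: 19.53
position: [0.6206, 0.0046, 0.2787]
tcp_rot: [-3.113, 0.423, 0.004]
contact_force: [-0.4, -0.7, -1.0]
grip_width: 0.0724
grip_force: 0.0
```

```bash
python3 - <<'E'
from h import *
im,m=snap("w5"); print(pose()[1])
R=[cv2.resize(rect(im,m,c,z,h),(400,400)) for c,z,h in (((.6215,.0055),.094,.08),((.6215,.0055),.06,.1))]
cv2.imwrite("pics/r7.png",np.hstack(R))
go(.4565,.1634,.08,None,"above"); go(.4565,.1634,.012,None,"tin")
E
```

```text
[0.62027757 0.00468439 0.2780905 ]
above t [-199.5 -109.3  198.7] w [  0.3  -0.  180. ] a0 -105.5 q6 100->-55 r 0.48 turn -180.0
tin t [-199.3 -109.4  266.7] w [  0.3  -0.  180. ] a0 -105.5 q6 100->-55 r 0.48 turn -180.0
```

View pics/r7.png

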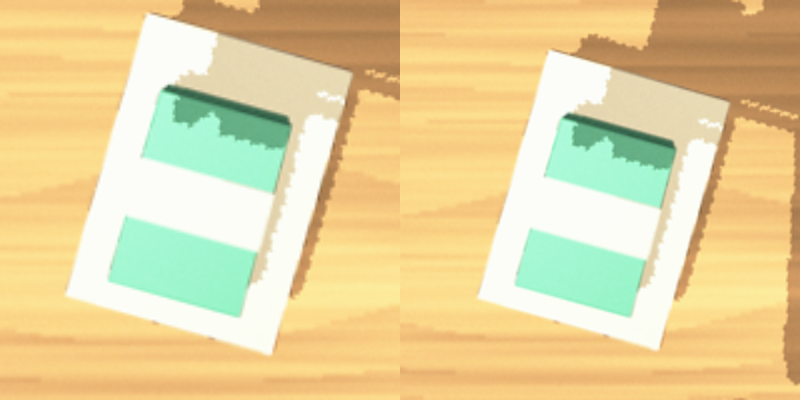

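Carton is flat on the box, about 2.5 mm off centre and aligned. Next is the tin.

{"name": "move_arm", "arguments": {"plan": [{"tx":-199,"ty":-109,"tz":100,"wx":0,"wy":0,"wz":0,"jaw":75},{"tx":-199,"ty":-109,"tz":100,"wx":0,"wy":0,"wz":0,"jaw":75},{"tx":-199,"ty":-109,"tz":100,"wx":0,"wy":0,"wz":0,"jaw":75},{"tx":-199,"ty":-109,"tz":100,"wx":0,"wy":0,"wz":0,"jaw":75},{"tx":-199,"ty":-109,"tz":100,"wx":0,"wy":0,"wz":0,"jaw":75},{"tx":-199,"ty":-109,"tz":100,"wx":0,"wy":0,"wz":0,"jaw":75},{"tx":-199,"ty":-109,"tz":199,"wx":0,"wy":0,"wz":0,"jaw":75},{"tx":-199,"ty":-109,"tz":199,"wx":0,"wy":0,"wz":0,"jaw":75},{"tx":-199,"ty":-109,"tz":199,"wx":0,"wy":0,"wz":0,"jaw":75},{"tx":-199,"ty":-109,"tz":225,"wx":0,"wy":0,"wz":0,"jaw":75},{"tx":-199,"ty":-109,"tz":245,"wx":0,"wy":0,"wz":0,"jaw":75},{"tx":-199,"ty":-109,"tz":258,"wx":0,"wy":0,"wz":0,"jaw":75},{"tx":-199,"ty":-109,"tz":266,"wx":0,"wy":0,"wz":0,"jaw":75},{"tx":-199,"ty":-109,"tz":266,"wx":0,"wy":0,"wz":0,"jaw":75},{"tx":-199,"ty":-109,"tz":266,"wx":0,"wy":0,"wz":0,"jaw":40},{"tx":-199,"ty":-109,"tz":266,"wx":0,"wy":0,"wz":0,"jaw":40},{"tx":-199,"ty":-109,"tz":266,"wx":0,"wy":0,"wz":0,"jaw":40},{"tx":-199,"ty":-109,"tz":266,"wx":0,"wy":0,"wz":0,"jaw":40},{"tx":-199,"ty":-109,"tz":266,"wx":0,"wy":0,"wz":0,"jaw":40},{"tx":-199,"ty":-109,"tz":266,"wx":0,"wy":0,"wz":0,"jaw":40}]}}

```text
time: 21.25
position: [0.4595, 0.1628, 0.015]
tcp_rot: [-3.112, 0.423, -0.002]
contact_force: [0.2, -0.7, 6.6]
grip_width: 0.052
grip_force: 30.0
```

```bash
python3 - <<'E'
from h import *
s,p,R=pose(); z=p[2];print(p)
go(.6197,.0053,z+.15,None,"hi");go(.6197,.0053,z+.095,None,"carton")
E
```

```text
[0.45946806 0.16284894 0.01500044]
hi t [ 196.7  109.  -149.8] w [-1.0e-01  1.0e-01  1.8e+02] a0 -105.5 q6 117->-74 r 0.62 turn -180.0
carton t [196.6 109.  -94.8] w [-1.0e-01  1.0e-01  1.8e+02] a0 -105.5 q6 117->-74 r 0.62 turn -180.0
```

{"name": "move_arm", "arguments": {"plan": [{"tx":0,"ty":0,"tz":-40,"wx":0,"wy":0,"wz":0,"jaw":40},{"tx":0,"ty":0,"tz":-80,"wx":0,"wy":0,"wz":0,"jaw":40},{"tx":0,"ty":0,"tz":-120,"wx":0,"wy":0,"wz":0,"jaw":40},{"tx":10,"ty":5,"tz":-145,"wx":0,"wy":0,"wz":0,"jaw":40},{"tx":36,"ty":20,"tz":-150,"wx":0,"wy":0,"wz":0,"jaw":40},{"tx":67,"ty":37,"tz":-150,"wx":0,"wy":0,"wz":0,"jaw":40},{"tx":98,"ty":54,"tz":-150,"wx":0,"wy":0,"wz":0,"jaw":40},{"tx":129,"ty":71,"tz":-150,"wx":0,"wy":0,"wz":0,"jaw":40},{"tx":160,"ty":88,"tz":-150,"wx":0,"wy":0,"wz":0,"jaw":40},{"tx":185,"ty":101,"tz":-150,"wx":0,"wy":0,"wz":0,"jaw":40},{"tx":199,"ty":109,"tz":-145,"wx":0,"wy":0,"wz":0,"jaw":40},{"tx":199,"ty":109,"tz":-130,"wx":0,"wy":0,"wz":0,"jaw":40},{"tx":199,"ty":109,"tz":-115,"wx":0,"wy":0,"wz":0,"jaw":40},{"tx":199,"ty":109,"tz":-105,"wx":0,"wy":0,"wz":0,"jaw":40},{"tx":199,"ty":109,"tz":-99,"wx":0,"wy":0,"wz":0,"jaw":40},{"tx":199,"ty":109,"tz":-97,"wx":0,"wy":0,"wz":0,"jaw":40},{"tx":199,"ty":109,"tz":-97,"wx":0,"wy":0,"wz":0,"jaw":40},{"tx":199,"ty":109,"tz":-97,"wx":0,"wy":0,"wz":0,"jaw":40}]}}

```text
time: 22.75
position: [0.6217, 0.0049, 0.1117]
tcp_rot: [-3.113, 0.422, -0.001]
contact_force: [0.0, -0.4, -1.2]
grip_width: 0.0521
grip_force: 30.0
```

{"name": "move_arm", "arguments": {"plan": [{"tx":0,"ty":0,"tz":1,"wx":0,"wy":0,"wz":0,"jaw":40},{"tx":0,"ty":0,"tz":2,"wx":0,"wy":0,"wz":0,"jaw":40},{"tx":0,"ty":0,"tz":2.7,"wx":0,"wy":0,"wz":0,"jaw":40},{"tx":0,"ty":0,"tz":2.7,"wx":0,"wy":0,"wz":0,"jaw":40},{"tx":0,"ty":0,"tz":2.7,"wx":0,"wy":0,"wz":0,"jaw":40}]}}

```text
time: 23.17
position: [0.6218, 0.0046, 0.109]
tcp_rot: [-3.113, 0.423, -0.001]
contact_force: [-1.3, 0.7, 2.3]
grip_width: 0.0517
grip_force: 30.0
```

{"name": "move_arm", "arguments": {"plan": [{"tx":0,"ty":0,"tz":0,"wx":0,"wy":0,"wz":0,"jaw":72},{"tx":0,"ty":0,"tz":0,"wx":0,"wy":0,"wz":0,"jaw":72},{"tx":0,"ty":0,"tz":0,"wx":0,"wy":0,"wz":0,"jaw":72},{"tx":0,"ty":0,"tz":0,"wx":0,"wy":0,"wz":0,"jaw":72},{"tx":0,"ty":0,"tz":-15,"wx":0,"wy":0,"wz":0,"jaw":72},{"tx":0,"ty":0,"tz":-170,"wx":0,"wy":0,"wz":0,"jaw":75},{"tx":0,"ty":0,"tz":-170,"wx":0,"wy":0,"wz":0,"jaw":75},{"tx":0,"ty":0,"tz":-170,"wx":0,"wy":0,"wz":0,"jaw":75},{"tx":0,"ty":0,"tz":-170,"wx":0,"wy":0,"wz":0,"jaw":75},{"tx":0,"ty":0,"tz":-170,"wx":0,"wy":0,"wz":0,"jaw":75},{"tx":0,"ty":0,"tz":-170,"wx":0,"wy":0,"wz":0,"jaw":75},{"tx":0,"ty":0,"tz":-170,"wx":0,"wy":0,"wz":0,"jaw":75},{"tx":0,"ty":0,"tz":-170,"wx":0,"wy":0,"wz":0,"jaw":75}]}}

```text
time: 24.25
position: [0.6202, 0.0046, 0.2765]
tcp_rot: [3.113, -0.423, -0.006]
contact_force: [0.3, 0.5, -0.8]
grip_width: 0.0752
grip_force: 0.0
```

```bash
python3 - <<'E'
from h import *
im,m=snap("w6"); print(pose()[1])
x=rect(im,m,(.6197,.0053),.132,.06,2000); h=cv2.cvtColor(x,cv2.COLOR_BGR2HSV)
mk=cv2.inRange(h,(125,25,60),(160,255,255)); n,l,st,c=cv2.connectedComponentsWithStats(mk); i=1+st[1:,4].argmax(); print("tin xy",.6797-c[i][1]/2000,.0653-c[i][0]/2000,st[i])
go(.3513,.3414,.25,-10.5,"jar hi")
E
```

```text
[0.62025571 0.00465663 0.27635604]
tin xy 0.6188278043398308 0.005833835969106291 [  78   80   83   84 5438]
jar hi t [-349.  -252.8   27.5] w [ -0.2   0.2 -95. ] a0 -105.5 q6 100->55 r 0.49 turn -95.0
```

{"name": "move_arm", "arguments": {"plan": [{"tx":-349,"ty":-253,"tz":0,"wx":0,"wy":0,"wz":-95,"jaw":78},{"tx":-349,"ty":-253,"tz":0,"wx":0,"wy":0,"wz":-95,"jaw":78},{"tx":-349,"ty":-253,"tz":0,"wx":0,"wy":0,"wz":-95,"jaw":78},{"tx":-349,"ty":-253,"tz":0,"wx":0,"wy":0,"wz":-95,"jaw":78},{"tx":-349,"ty":-253,"tz":0,"wx":0,"wy":0,"wz":-95,"jaw":78},{"tx":-349,"ty":-253,"tz":0,"wx":0,"wy":0,"wz":-95,"jaw":78},{"tx":-349,"ty":-253,"tz":0,"wx":0,"wy":0,"wz":-95,"jaw":78},{"tx":-349,"ty":-253,"tz":0,"wx":0,"wy":0,"wz":-95,"jaw":78},{"tx":-349,"ty":-253,"tz":0,"wx":0,"wy":0,"wz":-95,"jaw":78},{"tx":-349,"ty":-253,"tz":0,"wx":0,"wy":0,"wz":-95,"jaw":78},{"tx":-349,"ty":-253,"tz":0,"wx":0,"wy":0,"wz":-95,"jaw":78},{"tx":-349,"ty":-253,"tz":0,"wx":0,"wy":0,"wz":-95,"jaw":78},{"tx":-349,"ty":-253,"tz":0,"wx":0,"wy":0,"wz":-95,"jaw":78},{"tx":-349,"ty":-253,"tz":0,"wx":0,"wy":0,"wz":-95,"jaw":78},{"tx":-349,"ty":-253,"tz":0,"wx":0,"wy":0,"wz":-95,"jaw":78},{"tx":-349,"ty":-253,"tz":0,"wx":0,"wy":0,"wz":-95,"jaw":78},{"tx":-349,"ty":-253,"tz":0,"wx":0,"wy":0,"wz":-95,"jaw":78},{"tx":-349,"ty":-253,"tz":0,"wx":0,"wy":0,"wz":-95,"jaw":78},{"tx":-349,"ty":-253,"tz":0,"wx":0,"wy":0,"wz":-95,"jaw":78},{"tx":-349,"ty":-253,"tz":0,"wx":0,"wy":0,"wz":-95,"jaw":78}]}}

```text
time: 25.97
position: [0.3528, 0.3414, 0.2785]
tcp_rot: [-2.416, -2.008, 0.0]
contact_force: [-0.2, 0.8, -0.3]
grip_width: 0.078
grip_force: 0.0
```

```bash
python3 - <<'E'
from h import *
im,m=snap("w7"); print(pose()[1])
x=rect(im,m,(.3513,.3414),.08,.06,2000)
h=cv2.cvtColor(x,cv2.COLOR_BGR2HSV)
mk=cv2.inRange(h,(165,60,90),(179,255,255))|cv2.inRange(h,(0,60,90),(5,255,255)); n,l,st,c=cv2.connectedComponentsWithStats(mk); i=1+st[1:,4].argmax(); b=st[i];print("jar",.4113-c[i][1]/2000,.4014-c[i][0]/2000,b)
cv2.imwrite("pics/r8.png",np.hstack([cv2.resize(x,(400,400)),cv2.copyMakeBorder(cv2.resize(im,(400,300)),0,100,0,0,cv2.BORDER_CONSTANT)]))
go(.3513,.3414,.10,-10.5,"jar above");go(.3513,.3414,.036,-10.5,"jar")
E
```

```text
[0.35272972 0.34144114 0.27849199]
jar 0.35066085092871885 0.3418210192093983 [  75   77   90   90 6299]
jar above t [ -0.3  -1.4 178.5] w [-0. -0. -0.] a0 -10.5 q6 47->55 r 0.49 turn -0.0
jar t [ -0.3  -1.4 242.5] w [-0. -0. -0.] a0 -10.5 q6 47->55 r 0.49 turn -0.0
```

View pics/r8.png

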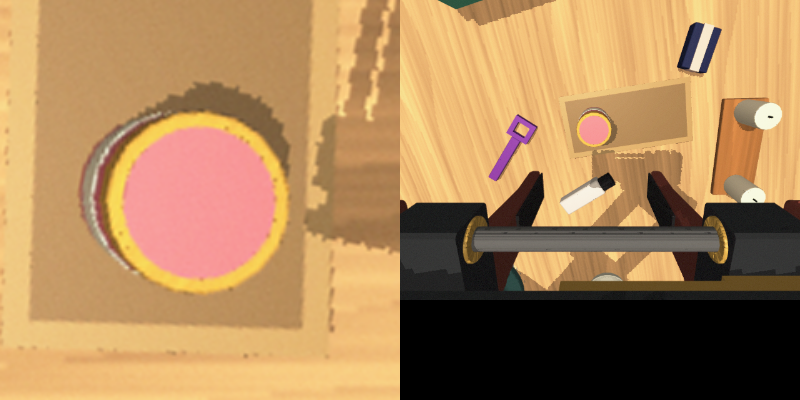

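{"name": "move_arm", "arguments": {"plan": [{"tx":0,"ty":-2,"tz":178,"wx":0,"wy":0,"wz":0,"jaw":78},{"tx":0,"ty":-2,"tz":178,"wx":0,"wy":0,"wz":0,"jaw":78},{"tx":0,"ty":-2,"tz":178,"wx":0,"wy":0,"wz":0,"jaw":78},{"tx":0,"ty":-2,"tz":178,"wx":0,"wy":0,"wz":0,"jaw":78},{"tx":0,"ty":-2,"tz":178,"wx":0,"wy":0,"wz":0,"jaw":78},{"tx":0,"ty":-2,"tz":200,"wx":0,"wy":0,"wz":0,"jaw":78},{"tx":0,"ty":-2,"tz":220,"wx":0,"wy":0,"wz":0,"jaw":78},{"tx":0,"ty":-2,"tz":235,"wx":0,"wy":0,"wz":0,"jaw":78},{"tx":0,"ty":-2,"tz":243,"wx":0,"wy":0,"wz":0,"jaw":78},{"tx":0,"ty":-2,"tz":243,"wx":0,"wy":0,"wz":0,"jaw":78},{"tx":0,"ty":-2,"tz":243,"wx":0,"wy":0,"wz":0,"jaw":45},{"tx":0,"ty":-2,"tz":243,"wx":0,"wy":0,"wz":0,"jaw":45},{"tx":0,"ty":-2,"tz":243,"wx":0,"wy":0,"wz":0,"jaw":45},{"tx":0,"ty":-2,"tz":243,"wx":0,"wy":0,"wz":0,"jaw":45},{"tx":0,"ty":-2,"tz":243,"wx":0,"wy":0,"wz":0,"jaw":45},{"tx":0,"ty":-2,"tz":243,"wx":0,"wy":0,"wz":0,"jaw":45}]}}

```text
time: 27.35
position: [0.3513, 0.3424, 0.0365]
tcp_rot: [-2.415, -2.009, -0.003]
contact_force: [-0.1, 0.8, 6.0]
grip_width: 0.0556
grip_force: 30.0
```

```bash
python3 - <<'E'
from h import *
s,p,R=pose(); z=p[2];print(p)
go(.613,.2402,z+.13,None,"hi");go(.613,.2402,z+.0125,None,"board")
E
```

```text
[0.35125162 0.3424101  0.0364602 ]
hi t [ -52.7  276.1 -129.8] w [ 0.1 -0.1  0. ] a0 -10.5 q6 47->32 r 0.66 turn 0.0
board t [-52.9 276.  -12.3] w [ 0.1 -0.1  0. ] a0 -10.5 q6 47->32 r 0.66 turn 0.0
```

{"name": "move_arm", "arguments": {"plan": [{"tx":0,"ty":0,"tz":-40,"wx":0,"wy":0,"wz":0,"jaw":45},{"tx":0,"ty":0,"tz":-80,"wx":0,"wy":0,"wz":0,"jaw":45},{"tx":0,"ty":0,"tz":-115,"wx":0,"wy":0,"wz":0,"jaw":45},{"tx":-4,"ty":20,"tz":-130,"wx":0,"wy":0,"wz":0,"jaw":45},{"tx":-11,"ty":55,"tz":-130,"wx":0,"wy":0,"wz":0,"jaw":45},{"tx":-18,"ty":92,"tz":-130,"wx":0,"wy":0,"wz":0,"jaw":45},{"tx":-25,"ty":130,"tz":-130,"wx":0,"wy":0,"wz":0,"jaw":45},{"tx":-32,"ty":167,"tz":-130,"wx":0,"wy":0,"wz":0,"jaw":45},{"tx":-39,"ty":204,"tz":-130,"wx":0,"wy":0,"wz":0,"jaw":45},{"tx":-46,"ty":240,"tz":-130,"wx":0,"wy":0,"wz":0,"jaw":45},{"tx":-51,"ty":265,"tz":-130,"wx":0,"wy":0,"wz":0,"jaw":45},{"tx":-53,"ty":276,"tz":-130,"wx":0,"wy":0,"wz":0,"jaw":45},{"tx":-53,"ty":276,"tz":-120,"wx":0,"wy":0,"wz":0,"jaw":45},{"tx":-53,"ty":276,"tz":-90,"wx":0,"wy":0,"wz":0,"jaw":45},{"tx":-53,"ty":276,"tz":-60,"wx":0,"wy":0,"wz":0,"jaw":45},{"tx":-53,"ty":276,"tz":-40,"wx":0,"wy":0,"wz":0,"jaw":45},{"tx":-53,"ty":276,"tz":-25,"wx":0,"wy":0,"wz":0,"jaw":45},{"tx":-53,"ty":276,"tz":-17,"wx":0,"wy":0,"wz":0,"jaw":45},{"tx":-53,"ty":276,"tz":-14,"wx":0,"wy":0,"wz":0,"jaw":45},{"tx":-53,"ty":276,"tz":-14,"wx":0,"wy":0,"wz":0,"jaw":45}]}}

```text
time: 29.02
position: [0.6097, 0.2401, 0.0491]
tcp_rot: [-2.413, -2.009, 0.005]
contact_force: [0.5, -0.3, -1.8]
grip_width: 0.0557
grip_force: 30.0
```

{"name": "move_arm", "arguments": {"plan": [{"tx":0,"ty":0,"tz":1,"wx":0,"wy":0,"wz":0,"jaw":45},{"tx":0,"ty":0,"tz":1.7,"wx":0,"wy":0,"wz":0,"jaw":45},{"tx":0,"ty":0,"tz":1.7,"wx":0,"wy":0,"wz":0,"jaw":45},{"tx":0,"ty":0,"tz":1.7,"wx":0,"wy":0,"wz":0,"jaw":45}]}}

```text
time: 29.35
position: [0.6123, 0.2401, 0.0484]
tcp_rot: [-2.415, -2.009, -0.001]
contact_force: [-1.4, 1.5, 2.2]
grip_width: 0.0558
grip_force: 30.0
```

{"name": "move_arm", "arguments": {"plan": [{"tx":0,"ty":0,"tz":0,"wx":0,"wy":0,"wz":0,"jaw":78},{"tx":0,"ty":0,"tz":0,"wx":0,"wy":0,"wz":0,"jaw":78},{"tx":0,"ty":0,"tz":0,"wx":0,"wy":0,"wz":0,"jaw":78},{"tx":0,"ty":0,"tz":0,"wx":0,"wy":0,"wz":0,"jaw":78},{"tx":0,"ty":0,"tz":-15,"wx":0,"wy":0,"wz":0,"jaw":78},{"tx":0,"ty":0,"tz":-50,"wx":0,"wy":0,"wz":0,"jaw":78},{"tx":0,"ty":0,"tz":-260,"wx":0,"wy":0,"wz":0,"jaw":78},{"tx":0,"ty":0,"tz":-260,"wx":0,"wy":0,"wz":0,"jaw":78},{"tx":0,"ty":0,"tz":-260,"wx":0,"wy":0,"wz":0,"jaw":78},{"tx":0,"ty":0,"tz":-260,"wx":0,"wy":0,"wz":0,"jaw":78},{"tx":0,"ty":0,"tz":-260,"wx":0,"wy":0,"wz":0,"jaw":78},{"tx":0,"ty":-180,"tz":-260,"wx":0,"wy":0,"wz":0,"jaw":78},{"tx":0,"ty":-180,"tz":-260,"wx":0,"wy":0,"wz":0,"jaw":78},{"tx":0,"ty":-180,"tz":-260,"wx":0,"wy":0,"wz":0,"jaw":78},{"tx":0,"ty":-180,"tz":-260,"wx":0,"wy":0,"wz":0,"jaw":78},{"tx":0,"ty":-180,"tz":-260,"wx":0,"wy":0,"wz":0,"jaw":78},{"tx":0,"ty":-180,"tz":-260,"wx":0,"wy":0,"wz":0,"jaw":78},{"tx":0,"ty":-180,"tz":-260,"wx":0,"wy":0,"wz":0,"jaw":78}]}}

```text
time: 30.85
position: [0.4357, 0.2725, 0.3083]
tcp_rot: [2.413, 2.01, 0.003]
contact_force: [0.1, 0.5, 0.7]
grip_width: 0.0779
grip_force: 0.0
```

```bash
python3 - <<'E'
from h import *
print(manip.state()["joint_vel"].round(3))
im=manip.get_image("scene"); t=manip.get_image("top")
cv2.imwrite("pics/f1.png",np.hstack([cv2.resize(im[140:440,160:460],(400,400)),cv2.resize(t[120:300,160:480],(400,225)).copy() if 0 else cv2.resize(t[100:300,200:400+0],(400,400))]))
E
```

```text
[-0.021  0.032 -0.033 -0.003 -0.004 -0.002]
```

View pics/f1.png

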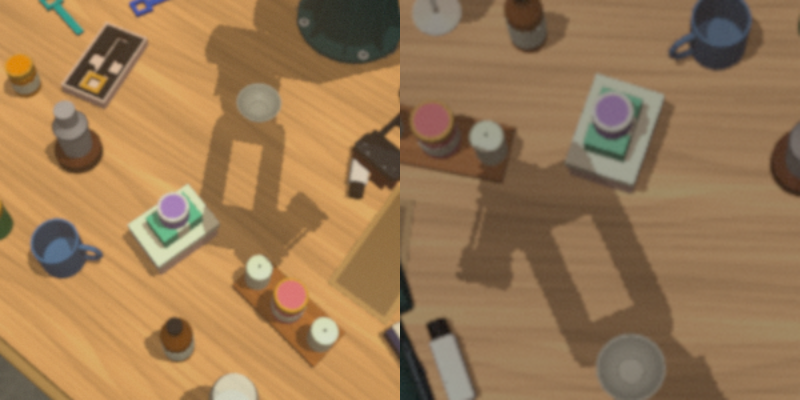

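The view shows the opener in its cut-out (95,80), the shaker on the riser (78,150), the tin on the carton on the box (173,212), and the rose jar between the candles (290,297).

```bash
python3 -c "
from cell import manip
print(manip.close_job())"
```

```text
the job is handed in; nothing more can be done
None
```

I handed the job in at about 31 s, under the 128 s limit: all five items are in place and the amber jar was never touched. The final views look right, but the hand-in returned no verdict.

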